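Dock the accessory case over the sill

TASK

Put the blue accessory case away in the free-standing grey dock, red lug first: lift the lug end so that its bottom edge comes to rest on the dock's raised sill while the other end stays on the bench, let go, then push the case in from behind until its back end drops behind the sill and it lies flat in the dock. Push gently, so that the dock stays where it stands, and do not disturb the mug, timer, black-capped can or tape roll.

Things in the scene. Friction and masses are not known exactly. Their poses are not given: they have to be found in the camera images.
- case: Closed rigid blue box 140 (its x) x 104 (y) x 42 mm (z), about 0.6 kg (varies by a third), too wide to grasp across. Origin: centre of its underside. Its +x end leads and carries the red lug; its -x end is a plain flat face to push on. It starts flat on the bench, leading end toward the dock, its centre 170 to 205 mm before the sill, up to 25 mm aside and 0.25 rad askew.
- case_nose (a point): Middle of the case's leading bottom edge (70 mm along the case's x from its centre); axes as the case's.
- case_lug (a point): Middle of the red upright lug on the case's leading end, 86 mm along the case's x from its centre, 32 mm above its underside. The lug is 14 mm thick along y (pinch it so), stands 32 mm out from the end face and spans 18 to 42 mm above the underside.
- case_tail (a point): Middle of the case's trailing bottom edge (70 mm along -x from its centre), foot of the flat end face to push on. As the case's middle passes the sill it pivots and tips nose down, this end rising to sill height; a finger pressed on the end face holds it down by friction (the lug may then jam under the hood), so back off a moment there to let it tip, and again at the end to let it drop.
- dock: Free-standing grey dock, 2.2 kg, slides on the bench if pushed with more than about 10 N. Origin: foot of the sill's front, midway across, at bench level; +x points in (the way the case travels), z up. Floor 4 mm above the bench. Side walls 28 mm high stand 112 mm apart, flared outward at the mouth from x = -16 to 24 mm.
- dock_sill (a point): Middle of the top of the aluminium sill across the dock's mouth, 7 mm in from its front (sill: dock x 0 to 14 mm, top 16 mm above the bench); axes as the dock's.
- mug: White dotted mug, 91 mm tall, 82 mm wide, a bystander; origin at the centre of its underside.
- timer: White kitchen-type timer, 62 x 62 x 18 mm, a bystander; origin at the centre of its underside.
- objective_can: White can with black cap, 39 mm across, 56 mm tall, a bystander; origin at the centre of its underside.
- tape_roll: Roll of tan tape lying flat, 103 mm across, 25 mm high, a bystander; origin at the centre of its underside.
- dock_stop (a point): Midway between the two back stops (dock x = 164 mm) at floor height, 4 mm above the bench; they leave a 62 mm gap for the lug. The pocket from sill to stops is 150 mm long for the 140 mm case. From dock x = 85 mm back there is a clear hood, underside 98, top 102 mm above the bench: fingers can hold the lug from above only in front of it.
Not all that is in view belongs to the job. There is more than one size of the dock; the job needs the larger.

How it is judged:
On the way:
1. the case's leading edge rests on the dock's sill, its other end still on the bench outside, and the fingers have let go (x of case_nose in the frame of dock above 0.001 m and z of case_nose in the frame of dock above 0.012 m and contact force between case and dock above 0.3 N and height (world z) of case_tail below 0.006 m and x of case_tail in the frame of dock below -0.06 m and contact force between the fingers and case below 0.2 N), for 0.2 s.
At the end, for the whole second after the job is handed in: The case lies flat (within 0.04 rad) and at rest on the dock's floor between sill and back stops, lug end in (centre 80 to 98 mm behind the sill's front, within 10 mm of the middle, underside less than 8 mm above the dock's foot), and the level dock is within 30 mm of where it stood (x of case in the frame of dock between 0.08 and 0.098 m and y of case in the frame of dock between -0.01 and 0.01 m and z of case in the frame of dock below 0.008 m and angle between each of case, dock's own z axis and vertical below 0.04 rad and distance of dock from where it was at the start of the episode below 0.03 m and linear speed of case below 0.01 m/s); the robot touches nothing.
It fails at once if the dock is shoved more than 30 mm (distance of dock from where it was at the start of the episode above 0.03 m).
It fails at once if a bystander (mug, timer, can, tape roll) is moved more than 25 mm (distance of any of mug, timer, objective_can, tape_roll from where it was at the start of the episode above 0.025 m).
It also fails if it takes over 64 s, if anything falls off the work surface, if the arm or the gripper's body presses on something with over 40 N, if the wrist force passes 120 N, or if a joint passes its speed limit or range.

ROBOT

A 6-joint arm with a two-finger parallel gripper is mounted at the origin on a cart in front of the work surface, level with it; the furniture and walls round the work are solid. World frame = base frame: x ahead of the robot, y to its left, z up, the work surface at z = 0. Lengths are in m, angles in rad, forces in N, time in s.
With the tool pointing down it reaches from about 0.275 to 1 m from the base axis. Payload 8.4 kg.
Tool frame: the origin (TCP) lies on the centre line of the jaws, within the pads' length; the fingertips stand 17 mm ahead of it and the grasp point (between the pads) lies 2 mm behind it (bot.tcp_to_tips is the z of the fingertips in the tool frame, in m); z points along the fingers, y is the line along which they close (so a half turn about z gives the same grasp; the last joint's range is limited). The gripper opens to 85 mm and grips with 20 to 120 N. Pads are 22 mm wide; open, the fingers measure 114 mm over their backs; the gripper's body (76 mm by 85 mm) begins 54 mm behind the grasp point. The pads swing forward as they close: fully open they stand 13 mm farther back than shut.
Start: joints at [-1.133, 0.353, 1.633, -0, 1.155, -0.002], TCP at [0.266, -0.566, 0.248] pointing down, gripper open.
Joint ranges: [-2.63, 2.63], [-0.92, 2.1], [0.06, 2.66], [-1.3, 4.44], [0, 2.69], [-3.02, 3.02]. Speed limits (rad/s): [2.22, 2.22, 2.79, 3.14, 3.14, 3.14].

INTERFACE

Orientations are given as a unit quaternion [x, y, z, w].
In Python, from workcell import bot, hand, kinematics, get_obs, vision, hand_in gives the robot as it stands. The module is installed in compiled form; this text tells all that it offers. Calls block until the motion is done:
- bot.reach(position, orientation): joint-space move of the TCP to a pose.
- bot.servo_line(position, ori=None, velocity=0.15): straight line of the TCP; ori=None keeps the orientation; velocity is the mean speed in m/s.
- bot.goto_joints(angles): joint-space move.
- hand.move_gripper(opening, strength=None): finger opening in m; strength is the grip in N (None keeps the last); returns when the fingers have stopped.
- bot.dwell(seconds).
- kinematics.solve_ik(position, orientation): joint angles nearest the present ones, or None.
- get_obs(): the state.
- vision.read_camera(name): name is "scene" or "top"; returns a dict with "frame" (480x640x3 uint8, red, green, blue), "intrinsics" (3x3 intrinsics, pixels), "view" (4x4, takes a point from world to camera coordinates). Camera axes: x right, y down, z forward; pixel columns grow to the right and rows downward; lengths in m; the calibration is good to about 2 mm. A picture is of the moment at which its call begins. There is no depth.
A pose or a line that the arm cannot do raises bot.IKError and nothing moves.
- hand_in(): hands the job in; it is judged then, once.
The state is a dict: "time_s": time; "joint_pos": joint angles; "joint_vel": joint speeds; "joint_efforts": joint torques, N m; "position": TCP position; "orientation": TCP orientation; "wrist_force": force on the tool from outside, world axes, zero at the start; "ft_torque": the same for the moment, N m; "gripper_width": finger opening in m; "grip_force": force on a finger pad.
Only numpy, scipy, OpenCV 4.12 (cv2) and the standard library are available. Lean on these libraries where they do the work, as an engineer would, in place of code of your own. Each camera call takes 0.05 s, during which the arm holds its last target. There are 200 camera calls.

## Working session

There is one attempt and no reset: what is moved stays moved. The work goes in short steps, each a Python script; the robot and the scene stay as the last script left them, time stands still between calls to the robot, and variables do not carry over. Pictures are saved under pics/ and viewed, at most 10 in all, crops included, and the job is handed in when it is done.

```bash
mkdir -p pics; python3 - <<'E'
from workcell import bot,hand,kinematics,get_obs,vision
import cv2,numpy as np
np.set_printoptions(precision=4,suppress=True)
for n in("top","scene"):
    d=vision.read_camera(n); cv2.imwrite(f"pics/{n}0.png",d["frame"][:,:,::-1]); print(n,d["intrinsics"],d["view"])
o=get_obs();print(o)
E
```

```text
top [[617.7006   0.     311.7758]
 [  0.     617.7006 232.6496]
 [  0.       0.       1.    ]] [[ 0.0159 -0.9999 -0.0044  0.0612]
 [-0.9936 -0.0153 -0.112   0.5284]
 [ 0.112   0.0062 -0.9937  1.5405]
 [ 0.      0.      0.      1.    ]]
scene [[496.0298   0.     313.0033]
 [  0.     496.0298 229.6146]
 [  0.       0.       1.    ]] [[-0.6997 -0.7144  0.0018  0.3938]
 [-0.5126  0.5003 -0.6978  0.2693]
 [ 0.4976 -0.4892 -0.7163  1.0579]
 [ 0.      0.      0.      1.    ]]
{'time_s': 0.1, 'joint_pos': array([-1.1334,  0.3536,  1.634 , -0.    ,  1.1552, -0.0024]), 'joint_vel': array([ 0.0013, -0.0013, -0.0023,  0.0012,  0.0019, -0.0005]), 'joint_efforts': array([ -0.0008, -60.6363, -34.282 ,  -0.0001,   0.0041,  -0.    ]), 'position': array([ 0.2659, -0.5652,  0.2476]), 'orientation': array([ 0.9759,  0.2181, -0.0001, -0.0006]), 'wrist_force': array([-0.1037, -0.4284,  0.6889]), 'ft_torque': array([ 0.0283,  0.0235, -0.0212]), 'grip_force': 0.0, 'gripper_width': 0.0856626259972204}
```

View pics/top0.png

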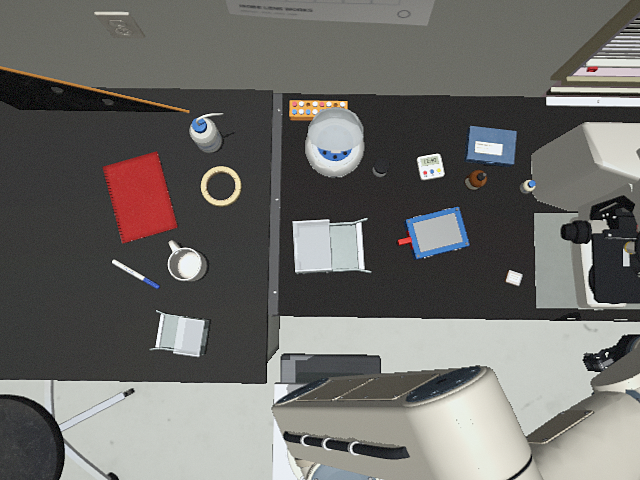

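View pics/scene0.png

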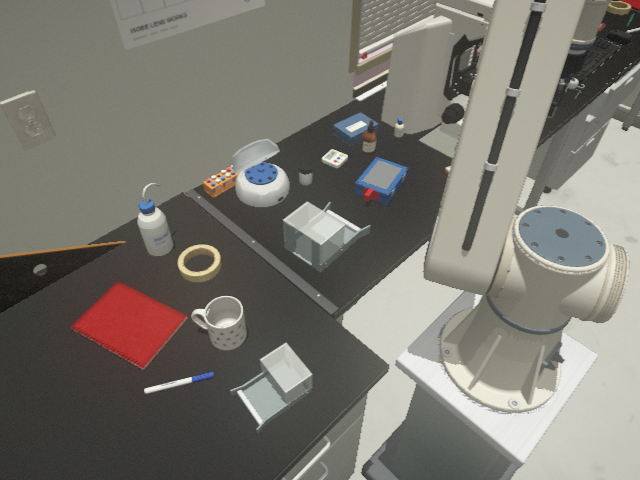

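The top view shows the case at about (437,233) with its red lug at (403,241). The large dock is at (293–368, 218–273) with its mouth to the right, so travel is along world +y. The smaller dock, at (180,334), is a distractor. Next I'll zoom in and segment.

```bash
cat > h.py <<'E'
import numpy as np,cv2
np.set_printoptions(precision=4,suppress=True)
def ray(d,uv,z):
    "pixels -> world points on plane height z"
    uv=np.atleast_2d(np.asarray(uv,float)); R=d["view"][:3,:3];t=d["view"][:3,3]
    c=-R.T@t; v=(np.linalg.inv(d["intrinsics"])@np.c_[uv,np.ones(len(uv))].T).T@R
    return c+v*((z-c[2])/v[:,2])[:,None]
def proj(d,p):
    p=np.atleast_2d(p); q=(p@d["view"][:3,:3].T+d["view"][:3,3])@d["intrinsics"].T
    return q[:,:2]/q[:,2:]
def hsv(d): return cv2.cvtColor(d["frame"],cv2.COLOR_RGB2HSV)
def biggest(m):
    cs,_=cv2.findContours(m.astype(np.uint8),cv2.RETR_EXTERNAL,cv2.CHAIN_APPROX_NONE)
    return max(cs,key=cv2.contourArea)
def win(shape,x0,y0,x1,y1):
    m=np.zeros(shape[:2],bool); m[y0:y1,x0:x1]=1; return m
E
python3 - <<'E'
from workcell import vision
from h import *
T=vision.read_camera("top");S=vision.read_camera("scene")
a=cv2.resize(T["frame"][200:285,285:480],None,fx=4,fy=4,interpolation=cv2.INTER_CUBIC)
b=cv2.resize(S["frame"][145:275,270:420],None,fx=4,fy=4,interpolation=cv2.INTER_CUBIC)
cv2.imwrite("pics/a.png",a[:,:,::-1]);cv2.imwrite("pics/b.png",b[:,:,::-1])
h=hsv(T)
w=win(h.shape,380,195,480,270)
red=w&((h[...,0]<8)|(h[...,0]>172))&(h[...,1]>150)&(h[...,2]>80)
blue=w&(h[...,0]>95)&(h[...,0]<125)&(h[...,1]>120)&(h[...,2]>60)
for n,m in(("red",red),("blue",blue)):
    c=biggest(m);r=cv2.minAreaRect(c);print(n,r);print(cv2.boxPoints(r));print(ray(T,cv2.boxPoints(r),0.042))
E
```

```text
red ((404.4552001953125, 240.4621124267578), (8.138458251953125, 13.121186256408691), 85.2363510131836)
[[397.5793 236.9518]
 [410.6552 235.8621]
 [411.3311 243.9725]
 [398.2552 245.0621]]
[[ 0.5184 -0.1469  0.042 ]
 [ 0.5217 -0.1798  0.042 ]
 [ 0.5012 -0.1815  0.042 ]
 [ 0.4979 -0.1486  0.042 ]]
blue ((436.3079833984375, 232.68051147460938), (41.77582550048828, 58.14118576049805), 75.3791275024414)
[[402.9062 219.8071]
 [459.1646 205.131 ]
 [469.7097 245.554 ]
 [413.4513 260.2301]]
[[ 0.5622 -0.1604  0.042 ]
 [ 0.6019 -0.3027  0.042 ]
 [ 0.4995 -0.3281  0.042 ]
 [ 0.4603 -0.1867  0.042 ]]
```

View pics/a.png

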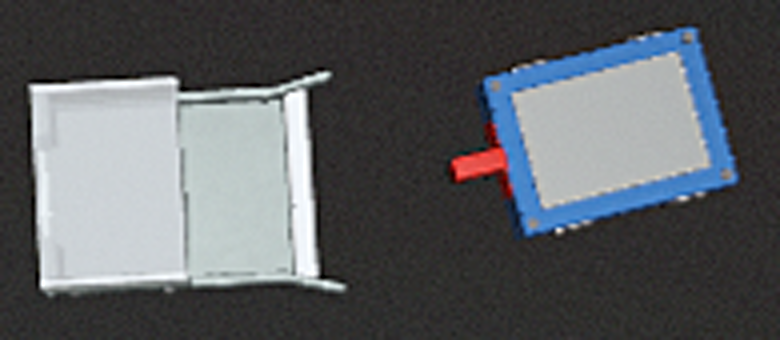

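View pics/b.png

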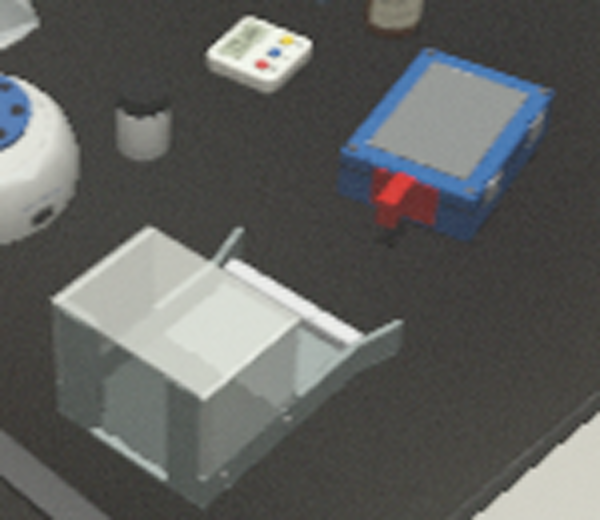

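Crop a shows the dock's aluminium sill as a bright strip at crop (286–320, 88–278), the hood from crop x 30 to 180, and the case with its grey lid panel and darker leading face. Now I'll fit the sill, hood and bright lid.

```bash
python3 - <<'E'
from workcell import vision
from h import *
T=vision.read_camera("top");S=vision.read_camera("scene")
print("cam",-T["view"][:3,:3].T@T["view"][:3,3])
h=hsv(T);V=h[...,2]
def show(n,m,z):
    c=biggest(m);r=cv2.minAreaRect(c);b=ray(T,cv2.boxPoints(r),z)
    e=[b[1]-b[0],b[2]-b[1]];print(n,r[0],r[1],"ctr",ray(T,[r[0]],z)[0],"lens",[np.linalg.norm(x) for x in e],"angs",[np.arctan2(x[1],x[0]) for x in e])
w=win(h.shape,380,195,480,270)
blue=w&(h[...,0]>95)&(h[...,0]<125)&(h[...,1]>120)
print(np.percentile(V[blue],[5,20,50,80]))
show("lid",blue&(V>150),.042)
show("panel",w&(h[...,1]<60)&(V>120)&win(h.shape,405,210,465,255),.042)
red=w&((h[...,0]<8)|(h[...,0]>172))&(h[...,1]>150)
print(np.percentile(V[red],[5,20,50,80,95])); show("lug",red&(V>180),.042)
sw=win(h.shape,352,215,368,273)
for t in(200,215,230): show("sill%d"%t,sw&(V>t),.016)
show("hood",win(h.shape,285,210,331,280)&(V>130),.102)
print(V[246,285:372])
# individual lines of the sill: per-row subpixel edges
for r in range(226,268,6): print(r,[int(x) for x in V[r,352:368]])
E
```

```text
cam [0.3516 0.0598 1.5903]
[ 74.6 178.  197.  202. ]
lid (436.91180419921875, 232.14707946777344) (40.503448486328125, 55.05558776855469) ctr [ 0.5321 -0.246   0.042 ] lens [np.float64(0.13993539553957862), np.float64(0.10230593260920733)] angs [np.float64(-1.309255135920262), np.float64(-2.9088610514381656)]
panel (437.38232421875, 232.0294189453125) (29.831884384155273, 43.89895248413086) ctr [ 0.5325 -0.2472  0.042 ] lens [np.float64(0.11147535178414059), np.float64(0.07533441093757262)] angs [np.float64(-1.3094545324702092), np.float64(-2.9079468874009904)]
[ 64.3  79.  198.5 235.  244. ]
lug (404.35296630859375, 240.4117889404297) (4.850712299346924, 12.611852645874023) ctr [ 0.5099 -0.164   0.042 ] lens [np.float64(0.03187239606425771), np.float64(0.012223682159822205)] angs [np.float64(-1.309923162075464), np.float64(-2.899035867219124)]
sill200 (356.26776123046875, 247.83596801757812) (48.940650939941406, 14.5543794631958) ctr [ 0.4916 -0.0448  0.016 ] lens [np.float64(0.03741202404979159), np.float64(0.1254571899626221)] angs [np.float64(-1.409605505469732), np.float64(-2.99
[... 1005 characters left out ...]
 200
 202 203 204 205 202 202 204 203 199 199 199 201 199 200 201 202 204 200
 182 241 251 250 255 192  55  39  45  53  49  46  48  50  45]
226 [205, 204, 208, 121, 220, 249, 250, 252, 255, 170, 28, 45, 44, 47, 51, 48]
232 [195, 198, 201, 200, 170, 242, 251, 250, 255, 212, 94, 41, 45, 49, 43, 45]
238 [202, 202, 200, 207, 149, 234, 252, 248, 253, 252, 165, 26, 40, 47, 45, 48]
244 [203, 200, 201, 198, 178, 209, 246, 250, 251, 255, 192, 45, 38, 46, 44, 47]
250 [203, 202, 199, 202, 205, 162, 244, 255, 249, 255, 242, 150, 27, 40, 51, 47]
256 [206, 203, 203, 205, 207, 156, 228, 250, 249, 251, 255, 175, 27, 42, 42, 49]
262 [201, 202, 202, 201, 202, 204, 179, 242, 251, 250, 255, 206, 87, 29, 41, 50]
```

```bash
python3 - <<'E'
from workcell import vision,kinematics
from h import *
T=vision.read_camera("top");S=vision.read_camera("scene")
V=hsv(T)[...,2].astype(float)
P=[]
for r in range(226,266):
    row=V[r,352:370]; i=max(j for j in range(17) if row[j]>=145); P.append((352+i+(row[i]-145)/(row[i]-row[i+1]),r))
W=ray(T,P,.016); f=np.polyfit(W[:,0],W[:,1],1); res=W[:,1]-np.polyval(f,W[:,0]); print("front edge y=",f,"rms",res.std(),"yaw",np.pi/2+np.arctan(f[0]))
y=np.array([p[0] for p in P])
# hood edges, rows 222..270, height .102 : back (left) edge & front
H=[]
for r in range(224,270):
    row=V[r,285:300]; i=min(j for j in range(1,15) if row[j]>=130); H.append((285+i-(row[i]-130)/(row[i]-row[i-1]),r))
W=ray(T,H,.102); f=np.polyfit(W[:,0],W[:,1],1); print("hood back",f)
# bounds of hood in rows (sides)
for cset in (range(300,326,5),):
    for c in cset:
        col=V[205:285,c]; idx=np.where(col>130)[0]+205
        print(c,idx.min(),idx.max(),ray(T,[(c,idx.min()-.5),(c,idx.max()+.5)],.102)[:,:2].ravel(), ray(T,[(c,idx.max()+.5)],.0)[:,:2].ravel())
# sill ends
for c in (357,358,359,360): 
    col=V[210:280,c]; idx=np.where(col>235)[0]+210; print(c,idx.min(),idx.max(),ray(T,[(c,idx.min()-.5),(c,idx.max()+.5)],.016)[:,:2].ravel())
print("scene sill",ray(S,[(360,230),(327,210.5)],.016))
E
```

```text
front edge y= [ 0.0716 -0.0963] rms 0.000309929568256217 yaw 1.6422351444642367
hood back [0.0715 0.0782]
300 221 271 [0.5485 0.0981 0.4247 0.0958] [0.4297 0.0983]
305 221 271 [0.5487 0.0859 0.4249 0.0838] [0.4299 0.0855]
310 220 271 [0.5513 0.0738 0.4251 0.0718] [0.4301 0.0726]
315 220 271 [0.5515 0.0617 0.4253 0.0597] [0.4303 0.0597]
320 220 270 [0.5517 0.0495 0.4278 0.0477] [0.4331 0.0469]
325 219 270 [0.5543 0.0374 0.428  0.0357] [0.4333 0.034 ]
357 223 237 [ 0.557  -0.0462  0.5182 -0.0465]
358 223 253 [ 0.557  -0.0488  0.4772 -0.0494]
359 223 267 [ 0.557  -0.0513  0.4414 -0.0522]
360 223 267 [ 0.5571 -0.0539  0.4415 -0.0547]
scene sill [[ 0.4457 -0.0572  0.016 ]
 [ 0.5577 -0.0482  0.016 ]]
```

```bash
cat >> h.py <<'E'
from scipy.spatial.transform import Rotation as Rn
DO=np.array([.4985,-.0606,0.]);DYAW=1.642
DR=Rn.from_euler("z",DYAW)
def dock(p): return DO+DR.apply(p)
def case_pose(tail,yaw,pitch):
    return np.asarray(tail,float),Rn.from_euler("z",yaw)*Rn.from_euler("y",-pitch)
FLIP=Rn.from_matrix(np.diag([1,-1,-1.]))
FLIP2=Rn.from_matrix(np.diag([-1,1,-1.]))
def tcp_for(tail,yaw,pitch,fl,lx=.157,lz=.030):
    p,R=case_pose(tail,yaw,pitch)
    return p+R.apply([lx,0,lz]),(R*fl).as_quat()
E
python3 - <<'E'
from workcell import *
from h import *
c=np.array([.532,-.2465,0]);yaw=np.pi-1.3093
print("case in dock",DR.inv().apply(c-DO),yaw-DYAW)
tail=c-.07*np.array([np.cos(yaw),np.sin(yaw),0])
for n,f in(("1",FLIP),("2",FLIP2)):
    for t in((tail,yaw,0),(tail,yaw,.19),(dock([-.170,0,0]),DYAW,.19),(dock([-.126,0,0]),DYAW,.12)):
        p,q=tcp_for(*t,f); print(n,p,kinematics.solve_ik(p,q))
    print(kinematics.solve_ik(dock([-.18,0,.045]),(DR*f).as_quat()),kinematics.solve_ik(dock([0.01,0,.045]),(DR*f).as_quat()))
E
```

```text
case in dock [-0.1878 -0.0202  0.    ] 0.1902926535897933
1 [ 0.5095 -0.1625  0.03  ] [-0.3115  0.5241  1.9724 -0.      0.6451 -0.573 ]
1 [ 0.5117 -0.1707  0.0591] [-0.4138  0.5292  1.8756  0.1948  0.8658 -0.8114]
1 [ 0.5    -0.082   0.0591] [-0.2798  0.4727  1.9879  0.2592  0.764  -0.5461]
1 [ 0.4966 -0.0344  0.0486] [-0.1487  0.464   2.0324  0.1869  0.6801 -0.3674]
[-0.4417  0.5306  1.902  -0.      0.7089 -0.5129] [-0.1043  0.4616  2.0422 -0.      0.6378 -0.1756]
2 [ 0.5095 -0.1625  0.03  ] [-0.3115  0.5241  1.9724 -0.      0.6451  2.5686]
2 [ 0.5117 -0.1707  0.0591] [-0.4138  0.5292  1.8756  0.1948  0.8658  2.3302]
2 [ 0.5    -0.082   0.0591] [-0.2798  0.4727  1.9879  0.2592  0.764   2.5955]
2 [ 0.4966 -0.0344  0.0486] [-0.1487  0.464   2.0324  0.1869  0.6801  2.7742]
[-0.4417  0.5306  1.902  -0.      0.7089  2.6286] [-0.1043  0.4616  2.0422 -0.      0.6378  2.966 ]
```

```bash
python3 - <<'E'
from workcell import *
from h import *
c=np.array([.532,-.2465,0]);yaw=np.pi-1.3093
tail=c-.07*np.array([np.cos(yaw),np.sin(yaw),0])
p,q=tcp_for(tail,yaw,0,FLIP)
hand.move_gripper(.05,40)
bot.reach(p+[0,0,.10],q); bot.servo_line(p,q,.1)
hand.move_gripper(0,40); o=get_obs();print("grip",o["time_s"],o["gripper_width"],o["grip_force"],o["wrist_force"])
for th in(.1,.19):
    p,q=tcp_for(tail,yaw,th,FLIP); bot.servo_line(p,q,.05)
o=get_obs();print("lift",o["time_s"],o["gripper_width"],o["grip_force"],o["wrist_force"])
t2=dock([-.170,0,0])
for s in(.5,1):
    p,q=tcp_for(tail+s*(t2-tail),yaw+s*(DYAW-yaw),.19,FLIP); bot.servo_line(p,q,.05)
o=get_obs();print("align",o["time_s"],o["gripper_width"],o["wrist_force"],p,o["position"])
for n in("top","scene"):
    d=vision.read_camera(n); a=d["frame"][190:290,280:480] if n=="top" else d["frame"][130:280,250:450]
    cv2.imwrite(f"pics/al_{n}.png",cv2.resize(a,None,fx=4,fy=4,interpolation=cv2.INTER_CUBIC)[:,:,::-1])
E
```

```text
grip 4.1833 0.013079500074750462 39.9964714050293 [1.5119 1.7514 6.0474]
lift 5.0917 0.013380895524446207 38.98295223712921 [ 0.6915 -0.6253 -1.5518]
align 7.1833 0.01339338207143455 [-0.0179  4.7521  1.2004] [ 0.5    -0.082   0.0591] [ 0.4998 -0.0815  0.0592]
```

View pics/al_scene.png

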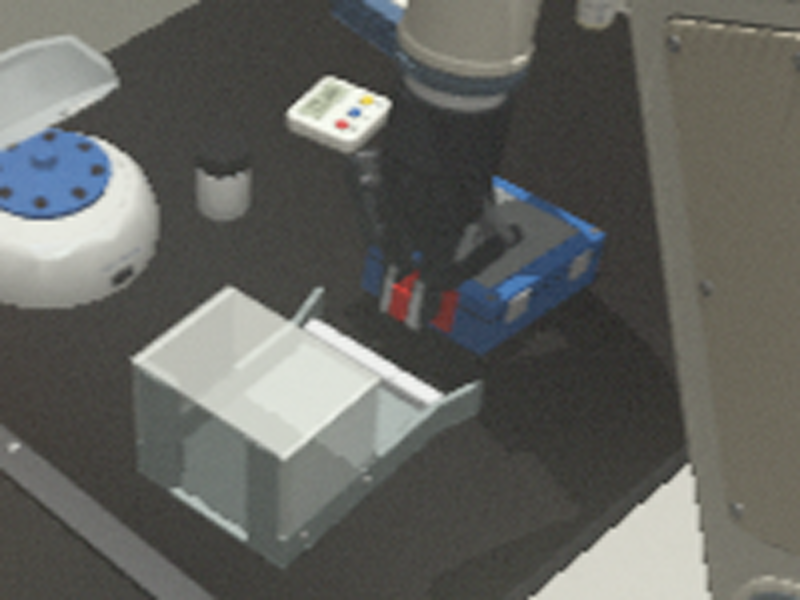

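View pics/al_top.png

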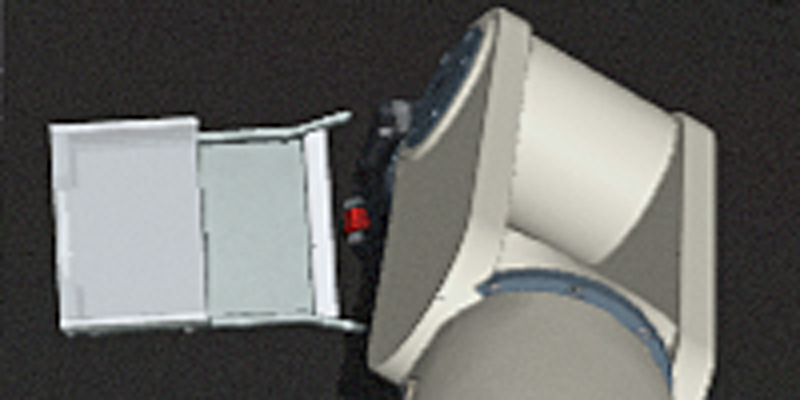

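The case is held by its lug with the nose raised and sits square in front of the mouth (lug at crop (356,218), sill at crop x≈320). Next I'll move it forward, lower it and release.

```bash
python3 - <<'E'
from workcell import *
from h import *
def rep(s):
    o=get_obs();print(s,round(o["time_s"],2),o["gripper_width"],o["wrist_force"],o["position"])
t=dock([-.126,0,0])
p,q=tcp_for(t,DYAW,.19,FLIP); bot.servo_line(p,q,.04); rep("over")
for th in(.15,.125):
    p,q=tcp_for(t,DYAW,th,FLIP); bot.servo_line(p,q,.03); rep(th)
hand.move_gripper(.04); rep("open")
bot.dwell(.4)
up=-Rn.from_quat(q).apply([0,0,.09]); bot.servo_line(p+up,q,.12); rep("up")
b=dock([-.30,0,.20]); bot.servo_line(b,(DR*FLIP).as_quat(),.3); rep("back")
T=vision.read_camera("top");cv2.imwrite("pics/rest.png",cv2.resize(T["frame"][190:290,280:480],None,fx=4,fy=4)[:,:,::-1])
d=vision.read_camera("scene");cv2.imwrite("pics/rest_s.png",cv2.resize(d["frame"][130:280,250:450],None,fx=4,fy=4)[:,:,::-1])
E
```

```text
over 8.53 0.013530751139790555 [-0.2082  2.2976  0.5586] [ 0.4968 -0.0379  0.0592]
0.15 8.9 0.01321814169742051 [ 0.2203 -0.6448 -1.2821] [ 0.4967 -0.0359  0.0531]
0.125 9.18 0.013180504502348742 [-1.9023 -3.0258  5.8685] [ 0.497  -0.035   0.0499]
open 9.56 0.03999170954900535 [-0.5878  1.3294 -0.6865] [ 0.4966 -0.0347  0.0493]
up 10.86 0.039956399633873194 [ 0.0298 -0.1742 -0.1897] [ 0.497  -0.0457  0.1381]
back 12.07 0.03993192068702791 [-0.9925  0.6567 -0.2071] [ 0.5194 -0.3584  0.1993]
```

View pics/rest_s.png

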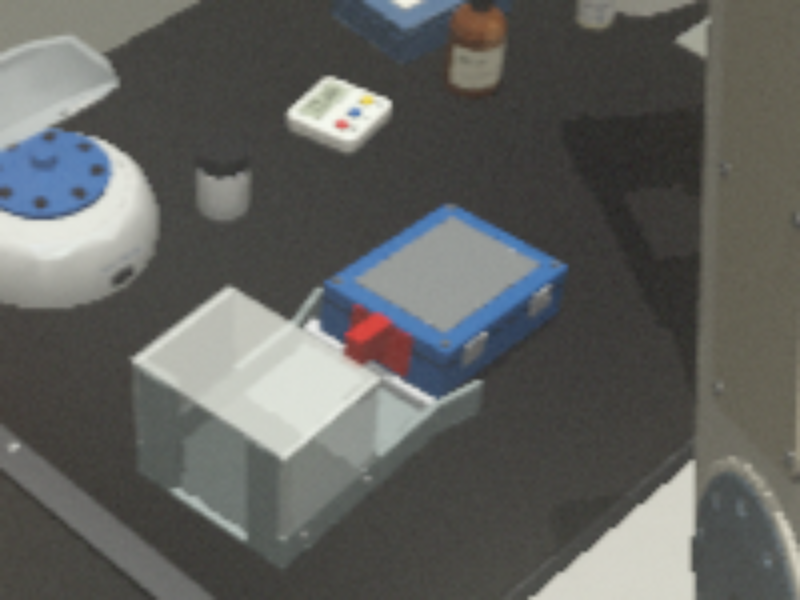

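The case nose rests on the sill (nose edge at crop (330–440, 320–395)), the tail is on the bench and the fingers are clear. I'll check its pose in numbers.

```bash
python3 - <<'E'
from workcell import *
from h import *
S=vision.read_camera("scene");h=hsv(S)
w=win(h.shape,320,170,400,235)
lid=w&(((h[...,0]>95)&(h[...,0]<125)&(h[...,1]>100)&(h[...,2]>150))|((h[...,1]<70)&(h[...,2]>90)&(h[...,2]<190)&win(h.shape,338,183,388,218)))
c=cv2.convexHull(biggest(lid)); r=cv2.approxPolyN(c,4,ensure_convex=True)[0].astype(float)
r=r[np.argsort(r[:,0])]; print(r.tolist())
L=[ray(S,[u],z)[0] for u,z in zip(r,(0,0,0,0))]
pts=np.array([[327,285],[445,362],[450,207],[566,268]])/4+[250,130]
for P in(pts,):
    W=np.array([ray(S,[u],z)[0] for u,z in zip(P,(.0577,.0577,.0417,.0417))]); D=DR.inv().apply(W-DO); print(D)
    print("yaw err",np.arctan2(*(D[:2].mean(0)-D[2:].mean(0))[[1,0]]))
T=vision.read_camera("top");h=hsv(T)
red=win(h.shape,340,220,400,270)&((h[...,0]<8)|(h[...,0]>172))&(h[...,1]>150)&(h[...,2]>180)
q=cv2.minAreaRect(biggest(red));print(q,DR.inv().apply(ray(T,[q[0]],.059)-DO))
b=win(h.shape,355,210,440,280)&(h[...,0]>95)&(h[...,0]<125)&(h[...,1]>120)&(h[...,2]>150)
q=cv2.minAreaRect(biggest(b));print(q,DR.inv().apply(ray(T,cv2.boxPoints(q),.05)-DO))
E
```

```text
[[330.0, 200.0], [361.0, 180.0], [364.0, 221.0], [396.0, 199.0]]
[[ 0.0068 -0.0458  0.0577]
 [ 0.0124  0.0569  0.0577]
 [-0.1262 -0.0442  0.0417]
 [-0.1279  0.0537  0.0417]]
yaw err 0.005704286142418335
((355.0, 245.0), (4.0, 12.0), 90.0) [[0.022  0.0021 0.059 ]]
((388.31768798828125, 243.53591918945312), (40.62797927856445, 54.18815612792969), 86.98721313476562) [[ 0.0051 -0.0491  0.05  ]
 [-0.131  -0.0487  0.05  ]
 [-0.1288  0.0533  0.05  ]
 [ 0.0063  0.0529  0.05  ]]
```

```bash
cat >> h.py <<'E'
PQ=(DR*FLIP).as_quat()
def push(x0,x1,z=.038,step=.006,v=.05,lim=9,y=0):
    from workcell import bot,get_obs
    log=[];x=x0
    while x<x1-1e-6:
        x=min(x+step,x1); bot.servo_line(dock([x,y,z]),PQ,v)
        o=get_obs(); f=-DR.inv().apply(o["wrist_force"])[0]; log.append((round(x*1e3),round(f,1)))
        if f>lim: print("LIMIT");break
    print(log,round(o["time_s"],1)); return x
def snap(name):
    from workcell import vision
    d=vision.read_camera("scene");cv2.imwrite(f"pics/{name}.png",cv2.resize(d["frame"][130:280,250:450],None,fx=4,fy=4)[:,:,::-1])
E
python3 - <<'E'
from workcell import *
from h import *
bot.reach(dock([-.18,.001,.1]),PQ)
bot.servo_line(dock([-.18,.001,.038]),PQ,.15)
x=push(-.18,-.077,y=.001)
bot.servo_line(dock([x-.008,.001,.038]),PQ,.05); bot.dwell(.2); snap("p1"); print(get_obs()["time_s"])
E
```

```text
[(-174, np.float64(-0.2)), (-168, np.float64(0.1)), (-162, np.float64(-0.1)), (-156, np.float64(0.2)), (-150, np.float64(-0.0)), (-144, np.float64(0.4)), (-138, np.float64(1.6)), (-132, np.float64(0.3)), (-126, np.float64(0.8)), (-120, np.float64(0.2)), (-114, np.float64(0.2)), (-108, np.float64(0.7)), (-102, np.float64(1.1)), (-96, np.float64(1.5)), (-90, np.float64(4.0)), (-84, np.float64(2.9)), (-78, np.float64(4.2)), (-77, np.float64(7.6))] 18.3
18.85
```

View pics/p1.png

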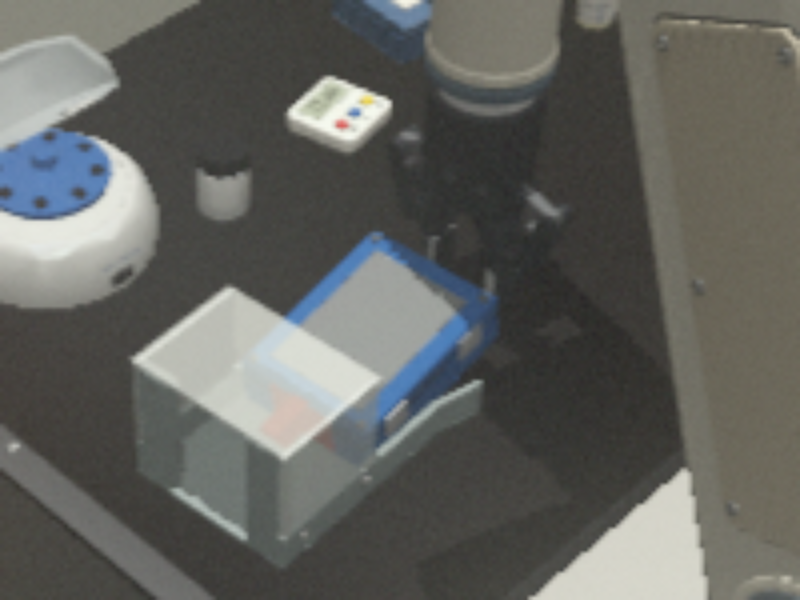

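The case has already tipped: its nose is down in the dock under the hood, its tail is raised at crop (375–495, 235–300), and the dock hasn't moved. I'll keep pushing.

```bash
python3 - <<'E'
from workcell import *
from h import *
x=push(-.085,-.030,y=.001,v=.04,step=.005)
bot.servo_line(dock([x-.006,.001,.038]),PQ,.05); bot.dwell(.2)
if x>-.0301:
    x=push(-.036,.003,y=.001,v=.03,step=.003)
    bot.servo_line(dock([x-.008,.001,.038]),PQ,.05); bot.dwell(.3)
snap("p2"); print(get_obs()["time_s"])
E
```

```text
[(-80, np.float64(-0.2)), (-75, np.float64(0.2)), (-70, np.float64(0.5)), (-65, np.float64(-0.4)), (-60, np.float64(-0.2)), (-55, np.float64(-0.7)), (-50, np.float64(0.2)), (-45, np.float64(-0.2)), (-40, np.float64(-0.0)), (-35, np.float64(0.2)), (-30, np.float64(-0.1))] 21.9
[(-33, np.float64(0.8)), (-30, np.float64(-0.7)), (-27, np.float64(0.5)), (-24, np.float64(0.8)), (-21, np.float64(0.6)), (-18, np.float64(-0.1)), (-15, np.float64(0.3)), (-12, np.float64(0.7)), (-9, np.float64(0.5)), (-6, np.float64(-0.0)), (-3, np.float64(0.6)), (0, np.float64(-0.6)), (3, np.float64(-0.2))] 25.6
26.25
```

View pics/p2.png

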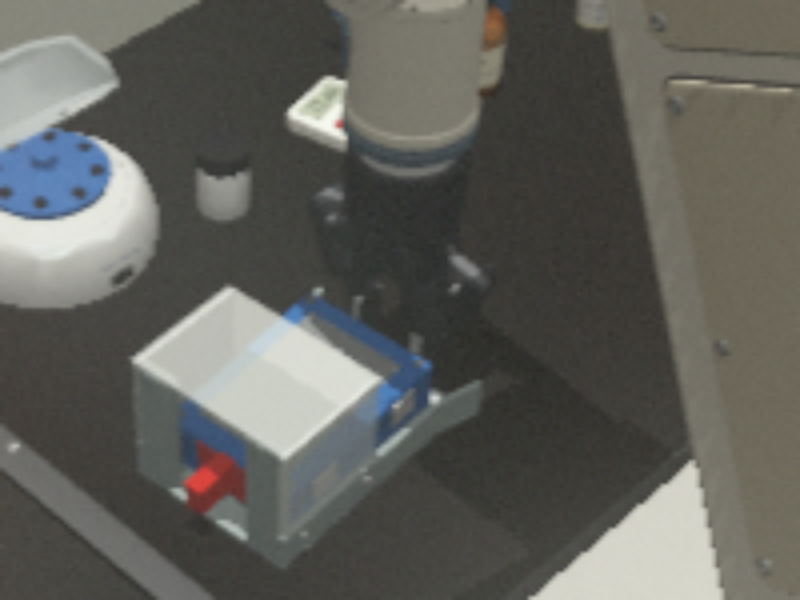

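The lug is through the stop gap at crop (215,480) and the case is almost home, with its tail edge near the sill. I'll nudge it twice more, backing off each time, then retreat and measure.

```bash
python3 - <<'E'
from workcell import *
from h import *
for e in(.006,.008):
    x=push(-.001,e,y=.001,v=.02,step=.0015,lim=5)
    bot.servo_line(dock([x-.009,.001,.038]),PQ,.05); bot.dwell(.2)
bot.servo_line(dock([-.03,0,.038]),PQ,.15);bot.servo_line(dock([-.06,0,.16]),PQ,.2);bot.servo_line(dock([-.3,0,.2]),PQ,.3)
snap("p3"); print(get_obs()["time_s"])
T=vision.read_camera("top");h=hsv(T)
w=win(h.shape,285,205,375,280)
b=w&(h[...,0]>95)&(h[...,0]<125)&(h[...,1]>120)&win(h.shape,331,205,375,280)
q=cv2.minAreaRect(biggest(b&(h[...,2]>150)));print(q,DR.inv().apply(ray(T,cv2.boxPoints(q),.046)-DO))
V=h[...,2].astype(float)
P=[]
for r in range(228,264):
    row=V[r,352:370]; k=[j for j in range(17) if row[j]>=145]
    if k: i=max(k);P.append((352+i+(row[i]-145)/(row[i]-row[i+1]),r))
W=ray(T,P,.016);D=DR.inv().apply(W-DO);print("sill x",D[:,0].mean(),"n",len(P),np.polyfit(D[:,1],D[:,0],1))
cv2.imwrite("pics/p3t.png",cv2.resize(T["frame"][200:290,280:400],None,fx=6,fy=6,interpolation=cv2.INTER_CUBIC)[:,:,::-1])
E
```

```text
[(0, np.float64(0.6)), (2, np.float64(-0.4)), (4, np.float64(-0.4)), (5, np.float64(1.9)), (6, np.float64(2.0))] 27.7
[(0, np.float64(0.0)), (2, np.float64(-1.0)), (4, np.float64(-0.3)), (5, np.float64(0.4)), (7, np.float64(1.2)), (8, np.float64(2.1))] 29.8
32.4417
((343.05999755859375, 245.5800018310547), (40.32670593261719, 24.35133934020996), 86.8201675415039) [[ 0.0815 -0.0502  0.046 ]
 [ 0.0201 -0.0502  0.046 ]
 [ 0.0209  0.0513  0.046 ]
 [ 0.0818  0.0513  0.046 ]]
sill x 0.00011159115813611154 n 36 [-0.0006  0.0001]
```

View pics/p3t.png

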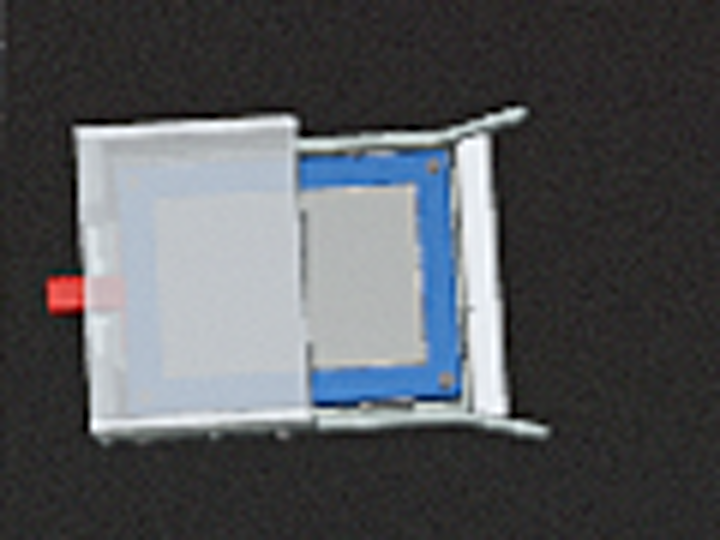

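The case lies in the pocket, with a gap visible behind the sill at crop x≈460. Its centre is about 90 mm in and within 1 mm of the middle, and the dock hasn't moved. Handing in.

```bash
python3 -c "
from workcell import hand_in
print(hand_in())"
```

```text
the job is handed in; nothing more can be done
None
```

I handed the job in: in the last picture the case lies in the dock, lug end in, about 90 mm behind the sill's front and within 1 mm of the middle, with no measurable dock movement; the hand-in gave no verdict.

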